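Reset the telescoping V-rest stand and lay the long camshaft in it

ROBOT

A 7-joint arm with a two-finger parallel gripper is mounted at the origin on the work surface. World frame = base frame: x ahead of the robot, y to its left, z up, the work surface at z = 0. Lengths are in mm, angles in rad, forces in N, time in s.
With the tool pointing down it reaches from about 400 to 875 mm from the base axis. Payload 19.3 kg.
Tool frame: the origin (TCP) lies between the finger pads; the fingertips stand 17 mm ahead of it and the grasp point (between the pads) lies 2 mm behind it (r.tcp_to_tips is the distance from the TCP to the fingertips, in mm); z points along the fingers, y is the line along which they close (so a half turn about z gives the same grasp; the last joint's range is limited). The gripper opens to 85 mm and grips with 20 to 120 N. Pads are 22 mm wide; open, the fingers measure 114 mm over their backs; the gripper's body (76 mm by 85 mm) begins 54 mm behind the grasp point. The pads swing forward as they close: fully open they stand 13 mm farther back than shut.
Start: joints at [-1.375, 0.521, -0.036, 1.599, 0.021, 1.021, -0.113], TCP at [164.195, 603.038, 248.291] pointing down, gripper open.
Joint ranges: [-2.91, 2.91], [-0.3, 2.13], [-1.5, 1.42], [0.17, 2.43], [-1.26, 4.41], [0.16, 1.93], [-2.52, 2.52]. Speed limits (rad/s): [1.89, 1.89, 2.39, 2.39, 3.01, 3.01, 3.01].

INTERFACE

Orientations are given as a unit quaternion [x, y, z, w].
In Python, from workcell import telemetry, imaging, r gives the robot as it stands. The module is installed in compiled form; this text tells all that it offers.
- The arm moves only by the tool drive_tool, never from a script. Its arguments are lists of equal length, an entry for each row: "travel": the shift along the tool's x, y, z in cm, a list of three; "turn": the turn about the tool's z in degrees; "hand": the closure, from 0 (fully open) to 1 (shut). In form: {"travel": [[tx, ty, tz], ...], "turn": [turn, ...], "hand": [hand, ...]}. A call has 1 to 12 rows; each row shifts and turns the commanded pose from where the row before left it, along the tool's axes as they then stand; what a row does not reach is not made up. A row lasts 1/10 s, in which the tool goes at most 50 mm and 8.59 degrees, less where a joint would pass 70% of its speed; a pose out of reach is approached as far as the arm can. A call is refused whole if a number of a shift passes 5 or a number of a turn 8.59, either way. A call with a gripper value outside its range is refused whole. The fingers move at their own pace and stop on an object; "newtons" is the grip in N (left out, the last holds). Time passes only in rows, so rows that do not move let the fingers close. It gives the time, the measured TCP pose, the force, the opening and the grip force at its end, in the units of the state.
- telemetry.get_state(): the state, without advancing time (a new reading comes with each control period).
- imaging.camera(name): name is "side" or "top"; returns a dict with "pixels" (384x512x3 uint8, red, green, blue), "z_map" (384x512 float32, mm along the optical axis (not along the pixel's ray), 0 where there is no reading), "camera_matrix" (3x3 intrinsics, pixels), "R" (3x3) and "t" (3): a world point X has camera coordinates R X + t. Camera axes: x right, y down, z forward; pixel columns grow to the right and rows downward; lengths in mm; the calibration is good to about 2 mm. A picture is of the moment at which its call begins.
- r.finish_job(): hands the job in; it is judged then, once.
The state is a dict: "t": time; "joints": joint angles; "joint_vel": joint speeds; "joint_efforts": joint torques, N m; "eef_pos": TCP position; "ee_rot": TCP orientation; "wrist_force": force on the tool from outside, world axes, zero at the start; "ft_torque": the same for the moment, N m; "finger_gap": finger opening in mm; "grip_force": force on a finger pad.
Only numpy, scipy, OpenCV 4.12 (cv2) and the standard library are available. Lean on these libraries where they do the work, as an engineer would, in place of code of your own. Each camera call takes 0.05 s, during which the arm holds its last target. There are 200 camera calls.

TASK

The V-rest stand is still set for the short camshaft: press the brass snap button on its telescoping tube flush, slide the moving rest out to the next hole (rests farther apart) by feel until the button springs out again, and stop there without forcing the button sideways. Then lay the long camshaft, the one with green end collars, gently into both V-rests and let go, with the button still locked and everything else left where it is.

Things in the scene. Friction and masses are not known exactly. Their poses are not given: they have to be found in the camera images.
- stand: Blue V-rest stand, bolted down; origin on the bench. z up, y along its level square tube from the fixed rest to the moving rest, x across it (button side +x). Tube axis at x = 0, 75 mm up. Fixed rest at y = -110 mm. Each rest is a white 90 degree V, 8 mm thick along y, mouth 38 mm wide, rim 142 mm up; a camshaft in it has its axis 140 mm up. The camshaft's middle goes half-way between the rests.
- sleeve: Outer tube of the stand (aluminium, 30 mm square, slides only along stand y, about 3 N of friction) with the moving rest at its end. Origin on the shaft axis in that rest (65 mm above the tube axis), axes as the stand. Starts at stand y = 90 mm; the tube reaches from 183 mm behind this origin to 8 mm past it. Row of 12 mm holes in its +x face, one per camshaft type, unevenly spaced (20 to 50 mm): the next one must be felt. Slide it +y.
- snap_button: Round-ended brass snap button, 10 mm thick, fixed along the tube to the inner tube at stand y = -15 mm; origin at its tip, axes as the stand. Out, the tip stands 6 mm proud of the outer tube's +x face (stand x = 21 mm). About 4 N pushes it flush; then 5 to 10 N along the tube drives its round end under the wall, sliding on takes about 4 N, and in the next hole it springs out and stops the tube (over 15 N against it harms it).
- long_cam_mid (a point): Middle, on the axis, of the long camshaft: steel tube 24 mm thick, 281 mm long (its x axis), about 0.65 kg, balanced here, dark lobes (up to 22 mm from the axis) at 55 and 98 mm and green collars at 132 mm either side; plain 45 mm each way of this point. The bare 22 mm between collar and lobe sit in the V-rests. It starts level in a blue holder, axis 60 mm above the bench; either way round is fine.
- short_cam_mid (a point): Middle of the short camshaft (252 mm long, yellow collars) in a grey holder on the other side: leave it alone.
- ring_gauge: Steel ring gauge, 60 mm wide, 18 mm high; leave it.
- parts_bin: Open red bin, 80 x 110 mm, 35 mm high; leave it.
- plug_gauge: Plug gauge with green grip, 120 mm long, lying behind the stand; leave it.
- oil_bottle: Yellow oil bottle, 150 mm high, behind the stand; leave it.
- brush: Brush lying behind the stand; leave it.

How it is judged:
By the outcome, as a careful person would: the job done as asked, in the order asked, and still so for the second after the job is handed in, with the robot touching nothing.
It also fails if it takes over 58 s, if anything falls off the work surface, if the arm or the gripper's body presses on something with over 40 N, if the wrist force passes 120 N, or if a joint passes its speed limit or range.

## Working session

There is one attempt and no reset: what is moved stays moved. The work goes in short steps, Python scripts to look and compute and a tool call to move; the robot and the scene stay as the last step left them, time stands still between calls to the robot, and variables do not carry over. Pictures are saved under pics/ and viewed, at most 10 in all, crops included, and the job is handed in when it is done.

Besides the shell and the picture viewer there is one more tool, called after "Call:" as a command line: name --pt "numbers of a row" for each row, then --argument value for the rest. drive_tool: Moves the arm, as the interface text tells. Its arguments: {"type":"object","properties":{"travel":{"type":"array"},"turn":{"type":"array"},"hand":{"type":"array"},"newtons":{"type":"number"}},"required":["travel","turn","hand"]}

```bash
mkdir -p pics
python3 - <<'E'
from workcell import telemetry, imaging, r
import numpy as np, cv2, pickle
s=telemetry.get_state(); print(s, r.tcp_to_tips)
for n in("top","side"):
    c=imaging.camera(n); pickle.dump(c,open(n+"0.pkl","wb"))
    cv2.imwrite(f"pics/{n}0.png",cv2.resize(c["pixels"][:,:,::-1],(800,600)))
    print(n,c["camera_matrix"],c["R"],c["t"],-c["R"].T@c["t"])
E
```

```text
{'t': 0.0, 'joints': array([-1.37516985,  0.52204488, -0.03636682,  1.60002337,  0.02114665,
        1.021108  , -0.112822  ]), 'joint_vel': array([-0.00017723,  0.00017152, -0.00051555, -0.00063354,  0.00074103,
        0.00040754, -0.00083181]), 'joint_efforts': array([ 5.74516325e-04, -9.27101827e+01,  1.98022529e+00, -3.69934559e+01,
        1.78999890e-02,  8.21541500e-03,  8.35019648e-06]), 'eef_pos': array([164.10367319, 602.72241062, 247.70053217]), 'ee_rot': array([ 1.32534810e-01,  9.91178169e-01, -5.97117262e-04, -6.88029051e-05]), 'wrist_force': array([-0.29628408,  0.27723259, -0.88641805]), 'ft_torque': array([-0.02869253,  0.03933988,  0.01935561]), 'grip_force': 0.0, 'finger_gap': 85.03487979116483} 17.0
top [[465.75931624   0.         249.21517154]
 [  0.         465.75931624 196.23481218]
 [  0.           0.           1.        ]] [[-0.0261783  -0.99947281 -0.01920408]
 [-0.98638262  0.02894621 -0.16189949]
 [ 0.16237003  0.01470432 -0.98662037]] [  28.56839847  600.71104373 1319.55152365] [ 379.02318723   -8.23807714 1399.69985806]
side [[426.20497257   0.         244.78047545]
 [  0.         426.20497257 186.55569561]
 [  0.           0.           1.        ]] [[ 0.70128982 -0.71282035 -0.00893004]
 [-0.35728437 -0.3406099  -0.86967395]
 [ 0.61687962  0.61308405 -0.49354582]] [-400.21663892  296.90148997  840.75991691] [-131.90154497 -699.611472    669.58708274]
```

View pics/top0.png

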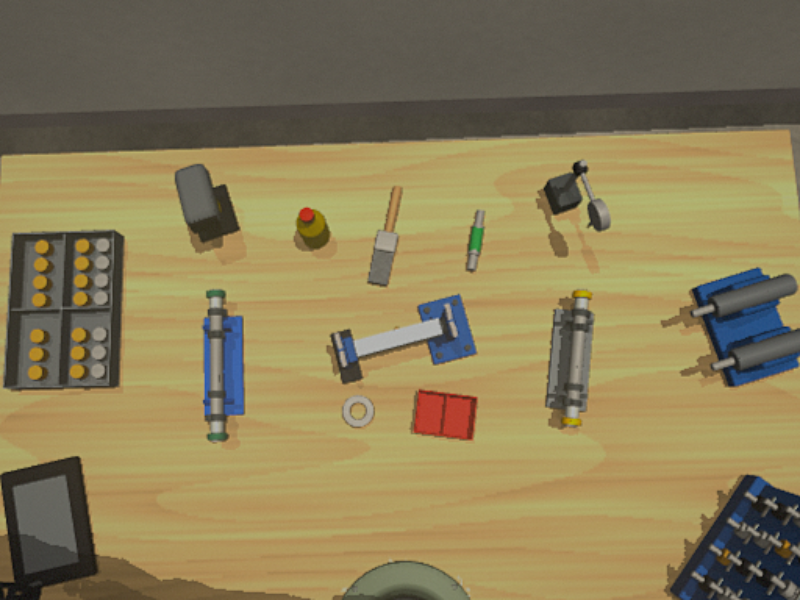

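View pics/side0.png

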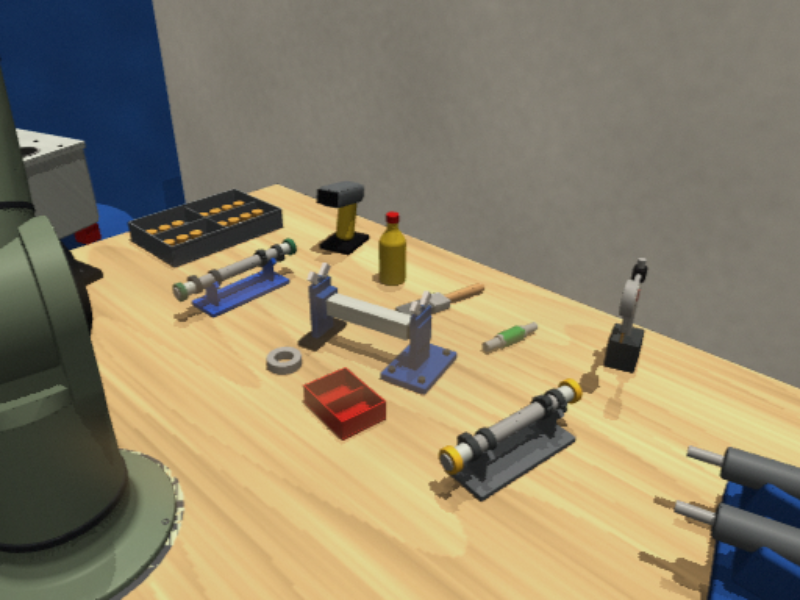

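The top view shows the stand centred at about (405,335), with the fixed rest at (450,325) and the moving rest at (345,355), so stand +x faces away from the robot. The green-collared camshaft is at (216,365) and the short one is at (575,355). The side view agrees.

```bash
cat > h.py <<'E'
import numpy as np, cv2
def cloud(c):
    z=c["z_map"].astype(float); v,u=np.indices(z.shape); K=c["camera_matrix"]
    P=np.stack([(u-K[0,2])/K[0,0]*z,(v-K[1,2])/K[1,1]*z,z],-1)
    W=(P-c["t"])@c["R"]; W[z==0]=np.nan; return W
def ray(c,u,v,h):
    d=c["R"].T@np.linalg.solve(c["camera_matrix"],[u,v,1]); o=-c["R"].T@c["t"]
    return o+d*(h-o[2])/d[2]
def proj(c,X):
    p=c["camera_matrix"]@(c["R"]@np.asarray(X,float)+c["t"]); return p[:2]/p[2]
def blobs(c,lo,hi,amin=8):
    hsv=cv2.cvtColor(c["pixels"],cv2.COLOR_RGB2HSV); m=cv2.inRange(hsv,lo,hi)
    n,l,st,ce=cv2.connectedComponentsWithStats(m)
    return [(ce[i],st[i,4],l==i) for i in range(1,n) if st[i,4]>=amin]
E
python3 - <<'E'
from h import *; import pickle
np.set_printoptions(precision=1,suppress=True)
for n in("top","side"):
    c=pickle.load(open(n+"0.pkl","rb")); W=cloud(c)
    print(n,"bench z",np.nanmedian(W[200:380,200:300,2]))
    print("green");
    for ce,a,m in blobs(c,(40,60,30),(88,255,255)): print(ce,a,np.nanmedian(W[m],0), ray(c,*ce,60))
    hsv=cv2.cvtColor(c["pixels"],cv2.COLOR_RGB2HSV)
    roi=(W[...,0]>450)&(W[...,0]<750)&(abs(W[...,1])<190)
    g=roi&(W[...,2]>84)&(W[...,2]<97)&(hsv[...,1]<60)
    P=W[g]; mu=P.mean(0); u,s,v=np.linalg.svd(P[:,:2]-mu[:2],full_matrices=False)
    q=(P[:,:2]-mu[:2])@v.T; print("sleeve",len(P),mu,v[0],np.degrees(np.arctan2(*v[0])),q.min(0),q.max(0))
    g=roi&(W[...,2]>112)&(W[...,2]<160)&(hsv[...,1]<60)
    k,l,st,ce=cv2.connectedComponentsWithStats(g.astype(np.uint8))
    for i in range(1,k):
        if st[i,4]>4: Q=W[l==i]; print("rest",ce[i],st[i,4],Q.mean(0),Q.min(0),Q.max(0))
E
python3 - <<'E'
import cv2
a=cv2.imread('pics/top0.png');
import pickle;c=pickle.load(open('top0.pkl','rb'))
cv2.imwrite('pics/standcrop.png',cv2.resize(c['pixels'][180:250,205:310,::-1],None,fx=7,fy=7,interpolation=cv2.INTER_NEAREST))
E
```

```text
top bench z 0.5686220169273164
green
[304.3 152.6] 112 [ 735.3 -158.1   22.3] [ 725.3 -154.3   60. ]
[137.5 187.4] 45 [633.1 336.6  74. ] [635.4 339.3  60. ]
[138.7 278.8] 44 [370.4 327.3  73.1] [370.7 332.3  60. ]
sleeve 637 [538.4  -2.9  89.9] [ 0.2 -1. ] 166.02609551683008 [-114.6  -23.7] [89.8 22. ]
rest [286.7 199.8] 35 [574.9 -92.2 131.1] [563.9 -98.5 113.8] [591.  -85.7 143.9]
rest [289.6 210.2] 40 [545.7 -99.1 131.4] [ 531.9 -105.   116.8] [558.9 -90.4 143.8]
rest [216.5 217.8] 35 [530.3 101.8 132.3] [517.3  95.5 112.5] [544.1 108.4 142.7]
rest [219.2 228.9] 36 [499.8  95.1 130.8] [485.5  89.7 112.5] [514.6 102.6 145.3]
side bench z 0.02356282794747084
green
[186.  156.9] 39 [629.7 327.8  67.7] [637.6 338.1  60. ]
[115.4 183.7] 26 [368.1 322.5  74.5] [378.9 345.8  60. ]
[327.7 212.9] 96 [ 730.9 -165.2   21.7] [ 679.8 -196.2   60. ]
[ 47.7 248.5] 13 [ 34.5 -84.5 245.9] [106.4 184.7  60. ]
[ 53.  253.1] 8 [ 39.4 -84.6 232.9] [107.4 158.8  60. ]
sleeve 554 [533.6  -6.6  89.3] [ 0.2 -1. ] 166.44346274550986 [-109.2  -22.6] [104.2  28.4]
rest [203.5 175.7] 105 [511.4  96.4 127.4] [485.1  87.7 112.1] [539.3 105.5 142. ]
rest [268.5 194.8] 121 [556.7 -98.2 127.5] [ 529.9 -108.3  112.2] [590.6 -86.  141.3]
```

View pics/standcrop.png

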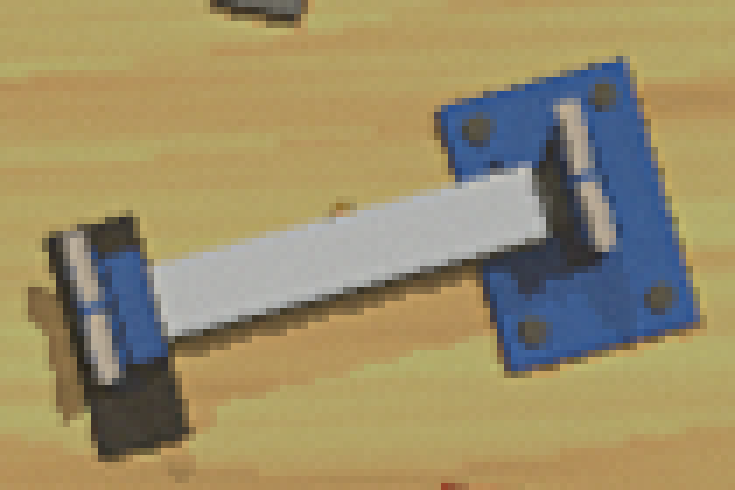

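The crop shows the brass button as a small orange spot at (342,208), which is full-image pixel (253.9,209.7). It sits on the far edge of the tube, and the V prongs are visible at both ends.

```bash
cat >> h.py <<'E'
def tool(s):
    from scipy.spatial.transform import Rotation as R
    return R.from_quat(s["ee_rot"]).as_matrix()
def togo(s,target,yaw):
    """turn (deg, first) about tool z to bring tool y to world yaw (mod 180), then travel cm in turned axes"""
    from scipy.spatial.transform import Rotation as R
    M=tool(s); cur=np.degrees(np.arctan2(M[1,1],M[0,1])); t=-((yaw-cur+90)%180-90)
    M2=M@R.from_euler('z',t,degrees=True).as_matrix()
    return t, M2.T@(np.asarray(target)-s["eef_pos"])/10
E
python3 - <<'E'
from h import *; import pickle
from workcell import telemetry
np.set_printoptions(precision=2,suppress=True)
c=pickle.load(open("top0.pkl","rb")); W=cloud(c); hsv=cv2.cvtColor(c["pixels"],cv2.COLOR_RGB2HSV)
print("button",ray(c,253.9,209.7,75))
g=(W[...,2]>84)&(W[...,2]<97)&(hsv[...,1]<60)&(abs(W[...,1]+3)<65)&(W[...,0]>450)&(W[...,0]<650)
P=W[g]; b=np.round(P[:,1]/5); ys=[];xs=[]
for k in np.unique(b):
    q=P[b==k]; ys.append(q[:,1].mean()); xs.append((q[:,0].min()+q[:,0].max())/2)
f=np.polyfit(ys,xs,1); print("line x=",f,np.degrees(np.arctan(-f[0])), "x at -3.5",np.polyval(f,-3.5))
s=telemetry.get_state(); print(togo(s,(538.3,-1.6,130),13.3))
E
```

```text
button [557.51  -0.91  75.  ]
line x= [ -0.24 537.87] 13.54747130475826 x at -3.5 538.7098796072585
(np.float64(61.46826312198739), array([-67.41,  22.51,  11.83]))
```

Call:
drive_tool --pt "0 0 0" --pt "0 0 0" --pt "0 0 0" --pt "0 0 0" --pt "0 0 0" --pt "0 0 0" --pt "0 0 0" --pt "0 0 0" --pt "-3.5 1.15 0" --pt "-3.5 1.15 0" --pt "-3.5 1.15 0" --pt "-3.5 1.15 0" --turn '[7.7,7.7,7.7,7.7,7.7,7.7,7.7,7.7,0,0,0,0]' --hand '[0,0,0,0,0,0,0,0,0,0,0,0]' --newtons 20

```text
t: 1.3
eef_pos: [241.3, 475.7, 248.1]
ee_rot: [0.621, 0.784, -0.0, 0.0]
wrist_force: [1.2, 0.2, -0.0]
finger_gap: 85.2
grip_force: 0.0
```

Call:
drive_tool --pt "-4.2 1.4 0" --pt "-4.2 1.4 0" --pt "-4.2 1.4 0" --pt "-4.2 1.4 0" --pt "-4.2 1.4 0" --pt "-4.2 1.4 0" --pt "-4.2 1.4 0" --pt "-4.2 1.4 0" --pt "-4.2 1.4 0" --pt "-4.2 1.4 0" --pt "-4.2 1.4 0" --pt "-4.2 1.4 0" --turn '[0,0,0,0,0,0,0,0,0,0,0,0]' --hand '[0,0,0,0,0,0,0,0,0,0,0,0]'

```text
t: 2.5
eef_pos: [519.9, 23.1, 248.2]
ee_rot: [0.621, 0.784, -0.0, -0.0]
wrist_force: [1.4, 1.1, 0.2]
finger_gap: 85.1
grip_force: 0.0
```

Run:
```python
from h import *
from workcell import telemetry
s=telemetry.get_state(); print(s["t"],s["eef_pos"],s["wrist_force"],togo(s,(538.5,-3,130),13.4))
```

```text
2.5 [519.86656736  23.07862129 248.20774031] [1.35263676 1.08526942 0.20586661] (np.float64(-0.21660849744419863), array([-2.9700078 ,  1.21024086, 11.82023952]))
```

Call:
drive_tool --pt "-1.4 0.6 0" --pt "-1.4 0.6 0" --pt "0 0 3" --pt "0 0 3" --pt "0 0 3" --pt "0 0 2.5" --pt "0 0 0" --pt "0 0 0" --turn '[0,0,0,0,0,0,0,0]' --hand '[0,0,0,0,0,0,0,0]'

```text
t: 3.3
eef_pos: [537.4, 0.4, 133.7]
ee_rot: [0.621, 0.784, -0.0, -0.0]
wrist_force: [1.2, 0.7, 0.8]
finger_gap: 85.7
grip_force: 0.0
```

Run:
```python
from h import *
from workcell import telemetry,imaging
s=telemetry.get_state(); print(s["t"],s["eef_pos"],s["wrist_force"],togo(s,(538.5,-3,73),13.4))
for n in("top","side"):
    c=imaging.camera(n)
    if n=="top": a=c["pixels"][140:260,180:340]
    else: a=c["pixels"][90:250,140:340]
    a=cv2.resize(a[...,::-1],(400,300 if n=="top" else 320))[:300]; 
    if n=="top": A=a
cv2.imwrite("pics/over.png",np.hstack([A,a]))
```

```text
3.3 [5.37403170e+02 3.94642799e-01 1.33737489e+02] [1.18009908 0.71319683 0.8283289 ] (np.float64(-0.20965078372495327), array([-0.35591576,  0.03110357,  6.07371783]))
```

View pics/over.png

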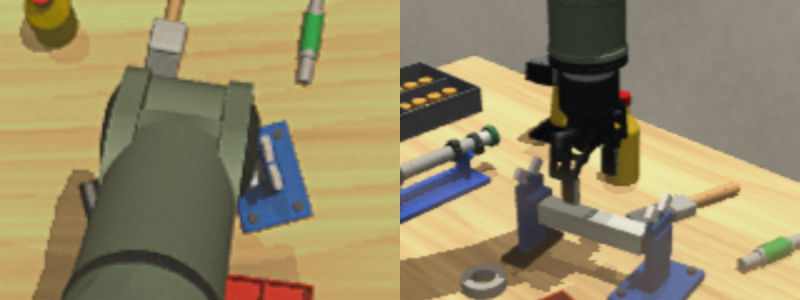

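The gripper straddles the tube over the button with clearance: the tips are at about (600,170) in the side half, above the tube. Next I descend and close gently.

Call:
drive_tool --pt "-0.35 0 2" --pt "0 0 2" --pt "0 0 2.1" --pt "0 0 0" --pt "0 0 0" --turn '[0,0,0,0,0]' --hand '[0,0,0,0,0.3]'

```text
t: 3.9
eef_pos: [538.6, -3.2, 73.5]
ee_rot: [0.621, 0.784, 0.0, 0.0]
wrist_force: [-0.3, -0.7, -0.0]
finger_gap: 73.2
grip_force: 0.0
```

Call:
drive_tool --pt "0 0 0" --pt "0 0 0" --pt "0 0 0" --pt "0 0 0" --pt "0 0 0" --pt "0 0 0" --turn '[0,0,0,0,0,0]' --hand '[0.5,0.6,0.7,0.8,0.9,1]' --newtons 25

```text
t: 4.5
eef_pos: [540.6, -2.7, 73.7]
ee_rot: [0.621, 0.784, 0.002, 0.002]
wrist_force: [9.3, 2.8, 7.1]
finger_gap: 29.7
grip_force: 33.1
```

Call:
drive_tool --pt "0 0.2 0" --pt "0.1 0 0" --pt "0.1 0 0" --pt "0.1 0 0" --turn '[0,0,0,0]' --hand '[1,1,1,1]'

```text
t: 4.9
eef_pos: [540.2, -0.8, 73.6]
ee_rot: [0.622, 0.783, 0.0, 0.001]
wrist_force: [-2.2, -7.2, 17.5]
finger_gap: 29.7
grip_force: 34.2
```

Call:
drive_tool --pt "0.1 0 -0.1" --pt "0.1 0 0" --pt "0.1 0 0" --turn '[0,0,0]' --hand '[1,1,1]'

```text
t: 5.2
eef_pos: [539.5, 2.0, 73.8]
ee_rot: [0.622, 0.783, 0.0, 0.001]
wrist_force: [4.0, -6.2, -3.8]
finger_gap: 29.6
grip_force: 31.1
```

Call:
drive_tool --pt "0.1 0 0" --pt "0.1 0 0" --pt "0.1 0 0" --turn '[0,0,0]' --hand '[1,1,1]'

```text
t: 5.5
eef_pos: [538.7, 5.4, 73.7]
ee_rot: [0.621, 0.783, 0.0, 0.001]
wrist_force: [3.3, -4.2, -3.4]
finger_gap: 29.3
grip_force: 31.1
```

Call:
drive_tool --pt "0.15 0 0" --pt "0.15 0 0" --pt "0.15 0 0" --pt "0.15 0 0" --turn '[0,0,0,0]' --hand '[1,1,1,1]'

```text
t: 5.9
eef_pos: [537.3, 11.2, 73.8]
ee_rot: [0.621, 0.783, 0.0, 0.001]
wrist_force: [3.5, -4.8, -3.0]
finger_gap: 29.8
grip_force: 31.1
```

```bash
cat > rest.py <<'E'
from h import *
from workcell import telemetry,imaging
import pickle
def rests(c):
    W=cloud(c); hsv=cv2.cvtColor(c["pixels"],cv2.COLOR_RGB2HSV)
    g=(W[...,0]>450)&(W[...,0]<620)&(abs(W[...,1])<190)&(W[...,2]>112)&(W[...,2]<144)&(hsv[...,1]<60)&(hsv[...,2]>110)
    k,l,st,ce=cv2.connectedComponentsWithStats(g.astype(np.uint8))
    return [(ce[i].round(1),st[i,4],W[l==i].mean(0).round(1)) for i in range(1,k) if st[i,4]>20]
if __name__=="__main__":
    print(rests(pickle.load(open("side0.pkl","rb")))); print(rests(imaging.camera("side")))
E
python3 rest.py
```

```text
[(array([203.2, 174.6]), np.int32(73), array([510.7,  96.4, 131. ])), (array([268.7, 193.2]), np.int32(87), array([558. , -97.7, 131.6]))]
[(array([201.8, 170.9]), np.int32(24), array([521. , 114.5, 131.8])), (array([268.7, 193.5]), np.int32(95), array([558. , -97.9, 130.8]))]
```

Call:
drive_tool --pt "0.15 0 0" --pt "0.15 0 0" --pt "0.1 0 0" --turn '[0,0,0]' --hand '[1,1,1]'

```text
t: 6.25
eef_pos: [536.4, 15.3, 73.7]
ee_rot: [0.621, 0.783, 0.0, 0.001]
wrist_force: [3.9, -4.0, -1.3]
finger_gap: 29.7
grip_force: 31.4
```

Call:
drive_tool --pt "0.1 0 0" --pt "0.1 0 0" --turn '[0,0]' --hand '[1,1]'

```text
t: 6.45
eef_pos: [535.9, 17.2, 73.8]
ee_rot: [0.621, 0.783, 0.0, 0.001]
wrist_force: [3.7, -4.4, -1.5]
finger_gap: 29.5
grip_force: 31.4
```

Call:
drive_tool --pt "0.1 0 0" --pt "0.1 0 0" --turn '[0,0]' --hand '[1,1]'

```text
t: 6.65
eef_pos: [535.4, 19.2, 73.7]
ee_rot: [0.621, 0.783, 0.0, 0.001]
wrist_force: [3.6, -4.9, -0.5]
finger_gap: 29.6
grip_force: 31.4
```

Call:
drive_tool --pt "0.1 0 0" --pt "0.1 0 0" --turn '[0,0]' --hand '[1,1]'

```text
t: 6.85
eef_pos: [534.8, 21.5, 73.7]
ee_rot: [0.621, 0.784, 0.0, 0.0]
wrist_force: [2.5, -1.3, 4.0]
finger_gap: 29.9
grip_force: 32.0
```

Call:
drive_tool --pt "0.05 0 0" --pt "0.05 0 0" --turn '[0,0]' --hand '[1,1]'

```text
t: 7.05
eef_pos: [534.4, 23.2, 73.7]
ee_rot: [0.621, 0.784, 0.0, 0.0]
wrist_force: [0.9, 0.6, 7.1]
finger_gap: 29.8
grip_force: 32.4
```

Call:
drive_tool --pt "0.05 0 0" --pt "0.05 0 0" --turn '[0,0]' --hand '[1,1]'

```text
t: 7.25
eef_pos: [534.3, 23.9, 73.7]
ee_rot: [0.621, 0.784, 0.0, 0.0]
wrist_force: [1.3, -2.1, 5.0]
finger_gap: 29.5
grip_force: 32.2
```

Run:
```python
from h import *
from workcell import telemetry,imaging
s=telemetry.get_state(); print(s["t"],s["eef_pos"],s["wrist_force"],s["ft_torque"])
c=imaging.camera("top")
hsv=cv2.cvtColor(c["pixels"],cv2.COLOR_RGB2HSV)
print(proj(c,(557.6,0,75)))
for z in(75,): print(hsv[204:214,249:259,1])
```

```text
7.25 [534.25228273  23.92536755  73.69025232] [ 1.25509515 -2.08058226  5.03901048] [-0.39210092 -0.52730937  0.19585986]
[253.5834804  209.67732434]
[[60 61 62 64 60 54 58 53 54 55]
 [54 56 56 57 52 54 59 60 59 56]
 [63 59 53 53 54 64 54 61 57 56]
 [62 53 60 54 53 54 60 59 52 60]
 [60 58 58 59 63 59 56 59 53 59]
 [56 55 58 53 57 58 62 49 55 62]
 [58 63 62 59 54 56 64 59 63 59]
 [56 60 56 59 59 54 59 62 57 63]
 [53 66 53 55 55 61 53 50 48 52]
 [57 62 52 53 62 55 53 59 61 59]]
```

Call:
drive_tool --pt "0.05 0 0" --pt "0.05 0 0" --turn '[0,0]' --hand '[1,1]'

```text
t: 7.5
eef_pos: [534.1, 24.6, 73.7]
ee_rot: [0.621, 0.784, 0.0, 0.0]
wrist_force: [2.4, -2.9, 5.8]
finger_gap: 29.5
grip_force: 32.2
```

Call:
drive_tool --pt "0.05 0 0" --pt "0.05 0 0" --turn '[0,0]' --hand '[1,1]'

```text
t: 7.7
eef_pos: [533.9, 25.5, 73.7]
ee_rot: [0.621, 0.784, 0.0, 0.0]
wrist_force: [2.2, -1.9, 5.1]
finger_gap: 29.5
grip_force: 32.2
```

Call:
drive_tool --pt "0.05 0 0" --pt "0.05 0 0" --turn '[0,0]' --hand '[1,1]'

```text
t: 7.9
eef_pos: [533.7, 26.4, 73.7]
ee_rot: [0.621, 0.784, 0.0, 0.0]
wrist_force: [3.9, -4.5, 4.5]
finger_gap: 29.6
grip_force: 32.2
```

Call:
drive_tool --pt "0.05 0 0" --pt "0.05 0 0" --turn '[0,0]' --hand '[1,1]'

```text
t: 8.1
eef_pos: [533.6, 26.7, 73.7]
ee_rot: [0.622, 0.783, 0.0, 0.001]
wrist_force: [4.7, -8.7, 3.1]
finger_gap: 29.6
grip_force: 32.1
```

```bash
python3 rest.py | tail -1
python3 - <<'E'
from workcell import telemetry
print(telemetry.get_state()["wrist_force"],telemetry.get_state()["eef_pos"])
E
```

```text
[(array([268.7, 193.5]), np.int32(94), array([557.9, -97.8, 130.7]))]
[ 3.92692602 -6.35043299  5.5028401 ] [533.59559095  26.75221799  73.71843422]
```

Call:
drive_tool --pt "-0.1 0 0" --pt "0 0 0" --pt "0 0 0" --pt "0 0 0" --pt "0 0 0" --pt "0 0 -2" --pt "0 0 -3" --pt "0 0 -4" --pt "0 0 -4" --pt "4 0 -1" --pt "5 0 0" --pt "5 0 0" --turn '[0,0,0,0,0,0,0,0,0,0,0,0]' --hand '[1,0.5,0,0,0,0,0,0,0,0,0,0]'

```text
t: 9.35
eef_pos: [500.9, 164.2, 213.9]
ee_rot: [0.622, 0.783, 0.001, 0.0]
wrist_force: [0.9, 0.7, -0.2]
finger_gap: 85.7
grip_force: 0.0
```

Call:
drive_tool --pt "5 0 0" --pt "5 0 0" --pt "3 0 0" --pt "0 0 0" --turn '[0,0,0,0]' --hand '[0,0,0,0]'

```text
t: 9.75
eef_pos: [469.8, 293.9, 212.8]
ee_rot: [0.619, 0.785, 0.0, -0.001]
wrist_force: [0.2, -0.4, -1.0]
finger_gap: 85.6
grip_force: 0.0
```

Run:
```python
from h import *
from rest import rests
from workcell import telemetry,imaging
import pickle
s=telemetry.get_state(); print(s["t"],s["eef_pos"])
c0=pickle.load(open("top0.pkl","rb"))
c=imaging.camera("top"); pickle.dump(c,open("top1.pkl","wb"))
print(rests(c0));print(rests(c)); d=imaging.camera("side"); print(rests(d))
A=[cv2.resize(k["pixels"][185:245,205:285,::-1],(400,300),interpolation=cv2.INTER_NEAREST) for k in(c0,c)]
cv2.imwrite("pics/after.png",np.hstack(A))
for n,X in enumerate(blobs(c,(40,60,30),(88,255,255))): print(X[0],X[1],ray(c,*X[0],60))
```

```text
9.75 [469.8083951  293.91029874 212.81074075]
[(array([287.1, 199.5]), np.int32(28), array([575.1, -93.2, 134.3])), (array([289.9, 210.2]), np.int32(34), array([545.5, -99.8, 133.6])), (array([216.5, 218. ]), np.int32(33), array([529.8, 101.9, 132.9])), (array([219.2, 228.9]), np.int32(31), array([499.8,  95.2, 130.9]))]
[(array([287. , 199.8]), np.int32(31), array([574.5, -93. , 133.4])), (array([289.9, 210.3]), np.int32(35), array([545.3, -99.7, 133.2])), (array([205.8, 220.6]), np.int32(32), array([523.3, 131. , 134.8])), (array([208.6, 231.7]), np.int32(34), array([492.7, 124. , 133. ]))]
[(array([194.6, 171.9]), np.int32(80), array([505. , 125.9, 130.8])), (array([268.6, 193.4]), np.int32(89), array([557.4, -98. , 131.3]))]
[304.24778761 152.65486726] 113 [ 725.14055171 -154.21145872   60.        ]
[137.46666667 187.4       ] 45 [635.43049905 339.30585768  60.        ]
[140.65384615 278.57692308] 26 [371.18737765 326.80860062  60.        ]
```

View pics/after.png

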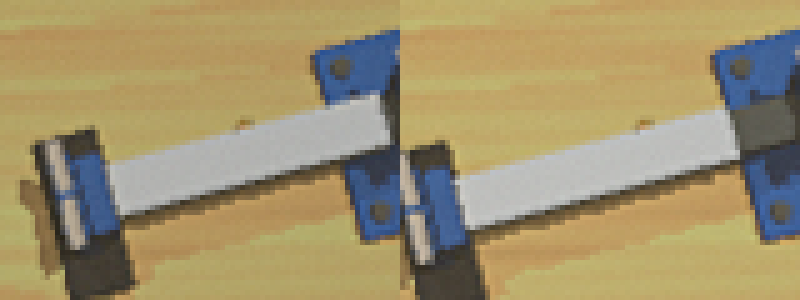

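Left is before, right is after. The button shows proud again at (645,125), in the same place as before, and the moving rest has shifted about 30 mm. So it is locked in the next hole.

Run:
```python
from h import *
from workcell import telemetry,imaging
s=telemetry.get_state(); print(s["joints"],togo(s,(505,336,130),91.5))
```

```text
[-0.95347039  0.48166815  0.40837872  1.84353714 -0.24343525  0.86616079
 -0.19680932] (np.float64(-78.27277663461695), array([-3.47791162,  4.58034611,  8.30543734]))
```

Call:
drive_tool --pt "0 0 0" --pt "0 0 0" --pt "0 0 0" --pt "0 0 0" --pt "0 0 0" --pt "0 0 0" --pt "0 0 0" --pt "0 0 0" --pt "0 0 0" --pt "0 0 0" --pt "-1.7 2.2 0" --pt "-1.7 2.2 0" --turn '[-7.8,-7.8,-7.8,-7.8,-7.8,-7.8,-7.8,-7.8,-7.8,-7.8,0,0]' --hand '[0,0,0,0,0,0,0,0,0,0,0,0]'

```text
t: 11.05
eef_pos: [506.2, 332.3, 213.8]
ee_rot: [-0.009, 1.0, -0.0, 0.0]
wrist_force: [0.8, 0.5, 1.2]
finger_gap: 85.3
grip_force: 0.0
```

Call:
drive_tool --pt "0 0 2" --pt "0 0 2" --pt "0 0 2" --pt "0 0 2" --pt "0 0 0" --pt "0 0 0" --turn '[0,0,0,0,0,0]' --hand '[0,0,0,0,0,0]'

```text
t: 11.65
eef_pos: [505.4, 332.9, 133.7]
ee_rot: [-0.009, 1.0, -0.0, -0.0]
wrist_force: [0.0, -0.2, 1.1]
finger_gap: 85.3
grip_force: 0.0
```

Run:
```python
from h import *
from workcell import telemetry,imaging
s=telemetry.get_state(); print(s["t"],s["eef_pos"],s["wrist_force"],togo(s,(505,336,60),91.5))
c=imaging.camera("side")
cv2.imwrite("pics/cam.png",cv2.resize(c["pixels"][60:220,80:280,::-1],(600,480)))
```

```text
11.65 [505.40487588 332.92423083 133.73455921] [ 0.00759464 -0.23208203  1.13344378] (np.float64(-0.41533069151772395), array([0.03203911, 0.31290496, 7.37327329]))
```

View pics/cam.png

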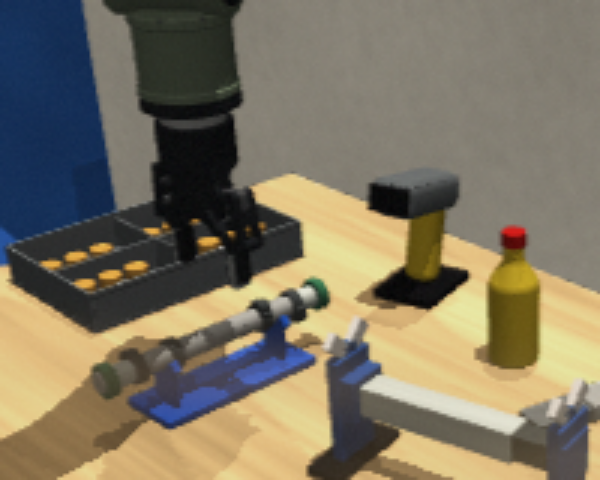

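The open fingers straddle the plain middle of the green-collared shaft, with the tips at about (188,255) and (240,280). There are holder posts only near the lobes. I descend and close.

Call:
drive_tool --pt "0 0.3 2" --pt "0 0 2" --pt "0 0 2" --pt "0 0 1.4" --pt "0 0 0" --pt "0 0 0" --pt "0 0 0" --turn '[-0.4,0,0,0,0,0,0]' --hand '[0,0,0,0,0,0.3,0.5]' --newtons 20

```text
t: 12.4
eef_pos: [505.4, 337.3, 60.5]
ee_rot: [-0.014, 1.0, 0.0, 0.001]
wrist_force: [0.3, -0.0, -0.5]
finger_gap: 59.3
grip_force: 0.0
```

Call:
drive_tool --pt "0 0 0" --pt "0 0 0" --pt "0 0 0" --pt "0 0 0" --pt "0 0 0" --turn '[0,0,0,0,0]' --hand '[0.6,0.7,0.8,1,1]'

```text
t: 12.9
eef_pos: [505.0, 336.5, 59.8]
ee_rot: [-0.013, 1.0, -0.0, 0.0]
wrist_force: [-1.5, -4.4, 6.9]
finger_gap: 23.1
grip_force: 21.0
```

Call:
drive_tool --pt "0 0 0" --pt "0 0 0" --pt "0 0 -0.5" --pt "0 0 -1" --pt "0 0 -2" --pt "0 0 -2" --pt "0 0 -2" --pt "0 0 -2" --pt "0 0 -2" --pt "0 0 -2" --pt "0 0 -1.5" --pt "0 0 0" --turn '[0,0,0,0,0,0,0,0,0,0,0,0]' --hand '[1,1,1,1,1,1,1,1,1,1,1,1]' --newtons 60

```text
t: 14.1
eef_pos: [505.3, 337.5, 211.6]
ee_rot: [-0.014, 1.0, 0.001, 0.001]
wrist_force: [-0.2, 0.5, -8.2]
finger_gap: 21.9
grip_force: 59.7
```

Run:
```python
from h import *
from workcell import telemetry,imaging
s=telemetry.get_state(); print(s["t"],s["eef_pos"],s["finger_gap"],s["wrist_force"],s["ft_torque"],togo(s,(536.1,16.2,205),13.3))
c=imaging.camera("top")
X=[(b[0],b[1]) for b in blobs(c,(40,60,30),(88,255,255))]
for x in X: print(x, ray(c,*x[0],s["eef_pos"][2]+2))
```

```text
14.1 [505.32044706 337.50393568 211.57637507] 21.91657388456992 [-0.22784179  0.5320317  -8.19905731] [-0.05814305 -0.04551695  0.02435462] (np.float64(78.26834609813355), array([-31.97760405,  -4.3978474 ,   0.6002202 ]))
(array([304.24778761, 152.65486726]), np.int32(113)) [ 685.46341816 -137.477813    213.57637507]
(array([122.03571429, 176.75      ]), np.int32(56)) [635.55286903 340.32923939 213.57637507]
```

Call:
drive_tool --pt "0 0 0" --pt "0 0 0" --pt "0 0 0" --pt "0 0 0" --pt "0 0 0" --pt "0 0 0" --pt "0 0 0" --pt "0 0 0" --pt "0 0 0" --pt "0 0 0" --pt "0 0 0" --pt "0 0 0" --turn '[3,6,7.5,7.5,7.5,7.5,7.5,7.5,7.5,7.5,6,3.3]' --hand '[1,1,1,1,1,1,1,1,1,1,1,1]'

```text
t: 15.35
eef_pos: [504.1, 336.9, 208.1]
ee_rot: [0.622, 0.783, -0.001, -0.0]
wrist_force: [-0.5, 1.1, -8.4]
finger_gap: 22.2
grip_force: 59.5
```

Call:
drive_tool --pt "-1.5 -0.2 0" --pt "-3 -0.4 0" --pt "-3 -0.4 0" --pt "-3 -0.4 0" --pt "-3 -0.4 0" --pt "-3 -0.4 0" --pt "-3 -0.4 0" --pt "-3 -0.4 0" --pt "-3 -0.4 0" --pt "-3 -0.4 0" --pt "-2 -0.4 0" --pt "-1.3 -0.3 0" --turn '[0,0,0,0,0,0,0,0,0,0,0,0]' --hand '[1,1,1,1,1,1,1,1,1,1,1,1]'

```text
t: 16.55
eef_pos: [533.4, 15.0, 208.8]
ee_rot: [0.621, 0.784, -0.001, -0.0]
wrist_force: [0.6, 0.3, -7.7]
finger_gap: 22.5
grip_force: 59.6
```

Call:
drive_tool --pt "0 0 0" --pt "0 0 0" --turn '[0,0]' --hand '[1,1]'

```text
t: 16.75
eef_pos: [533.7, 17.6, 209.0]
ee_rot: [0.62, 0.784, -0.0, -0.0]
wrist_force: [-0.4, -0.1, -7.6]
finger_gap: 22.2
grip_force: 59.5
```

Run:
```python
from h import *
from rest import rests
from workcell import telemetry,imaging
np.set_printoptions(precision=1,suppress=True)
s=telemetry.get_state(); print(s["t"],s["eef_pos"],s["finger_gap"],s["wrist_force"],s["ft_torque"],togo(s,(536.1,16.2,138),13.3))
for n in("top","side"):
    c=imaging.camera(n); W=cloud(c)
    for b in blobs(c,(40,60,30),(88,255,255)): print(n,b[0],b[1], ray(c,*b[0],s["eef_pos"][2]+2),np.nanmedian(W[b[2]],0))
print(rests(c))
```

```text
16.75 [533.7  17.6 209. ] 22.17410840024365 [-0.4 -0.1 -7.6] [ 0.1 -0.   0. ] (np.float64(-0.0034696170137920035), array([-0.2,  0.2,  7.1]))
top [304.2 152.7] 113 [ 686.1 -137.8  211. ] [ 735.4 -158.2   22.6]
top [295.3 199.5] 57 [ 562.5 -109.2  211. ] [ 560.4 -107.6  223.4]
top [195.8 225.3] 55 [503.  148.6 211. ] [502.1 146.7 224.1]
side [184.7 143.4] 66 [496.8 148.8 211. ] [490.8 142.8 216.4]
side [272.4 166. ] 78 [ 557.5 -107.9  211. ] [ 549.4 -113.   216.6]
side [327.7 212.9] 94 [ 479.1 -320.9  211. ] [ 732.5 -165.2   21.4]
[(array([268.6, 193.4]), np.int32(85), array([557.5, -98.1, 131.3]))]
```

Call:
drive_tool --pt "-0.35 0.15 0" --pt "0 0 1" --pt "0 0 1.5" --pt "0 0 1" --pt "0 0 0.5" --pt "0 0 0" --pt "0 0 0" --turn '[0,0,0,0,0,0,0]' --hand '[1,1,1,1,1,1,1]'

```text
t: 17.55
eef_pos: [536.4, 14.1, 169.5]
ee_rot: [0.621, 0.784, 0.0, 0.0]
wrist_force: [0.4, -0.4, -7.4]
finger_gap: 22.5
grip_force: 59.6
```

Run:
```python
from h import *
from workcell import telemetry,imaging
np.set_printoptions(precision=1,suppress=True)
s=telemetry.get_state(); print(s["t"],s["eef_pos"],s["wrist_force"],togo(s,(536.1,16.2,140),13.3))
t=imaging.camera("top");c=imaging.camera("side")
for b in blobs(t,(40,60,30),(88,255,255)): print(b[0],b[1], ray(t,*b[0],s["eef_pos"][2]))
cv2.imwrite("pics/low.png",np.hstack([cv2.resize(t["pixels"][170:260,180:300,::-1],(400,300)),cv2.resize(c["pixels"][130:220,170:290,::-1],(400,300))]))
```

```text
17.55 [536.4  14.1 169.5] [ 0.4 -0.4 -7.4] (np.float64(-0.032156370968991155), array([0.2, 0. , 2.9]))
[304.2 152.7] 114 [ 696.7 -142.2  169.5]
[295.4 200.6] 55 [ 566.1 -112.8  169.5]
[199.1 225.5] 52 [506.6 145.2 169.5]
```

View pics/low.png

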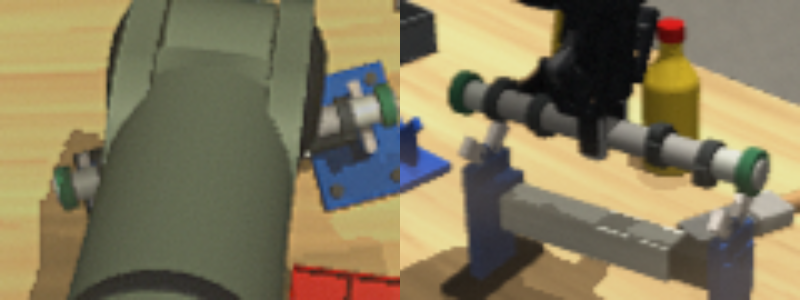

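The side half shows both collars outside the V prongs, and the rests at (485,145) and (735,210) line up with the bare sections. I keep lowering.

Call:
drive_tool --pt "0 -0.1 0.5" --pt "0 0 0.5" --pt "0 0 0.5" --pt "0 0 0.4" --pt "0 0 0.3" --pt "0 0 0.2" --pt "0 0 0.1" --pt "0 0 0" --pt "0 0 0" --turn '[0,0,0,0,0,0,0,0,0]' --hand '[1,1,1,1,1,1,1,1,1]'

```text
t: 18.55
eef_pos: [535.4, 13.9, 144.4]
ee_rot: [0.621, 0.784, 0.0, 0.0]
wrist_force: [0.0, 0.5, -7.3]
finger_gap: 22.2
grip_force: 59.6
```

Call:
drive_tool --pt "0 0 0.1" --pt "0 0 0.1" --pt "0 0 0.05" --pt "0 0 0" --turn '[0,0,0,0]' --hand '[1,1,1,1]'

```text
t: 18.95
eef_pos: [535.3, 13.9, 141.8]
ee_rot: [0.621, 0.784, 0.0, 0.0]
wrist_force: [0.1, 1.0, -7.3]
finger_gap: 22.4
grip_force: 59.6
```

Call:
drive_tool --pt "0 0 0.05" --pt "0 0 0.05" --pt "0 0 0.05" --pt "0 0 0" --turn '[0,0,0,0]' --hand '[1,1,1,1]'

```text
t: 19.35
eef_pos: [535.9, 14.0, 140.7]
ee_rot: [0.621, 0.784, 0.001, 0.001]
wrist_force: [2.6, 0.9, 2.0]
finger_gap: 22.3
grip_force: 60.6
```

Call:
drive_tool --pt "0 0.08 0" --pt "0 0 0.03" --pt "0 0 0" --turn '[0,0,0]' --hand '[1,1,1]' --newtons 20

```text
t: 19.65
eef_pos: [536.4, 14.1, 140.3]
ee_rot: [0.621, 0.784, 0.0, 0.0]
wrist_force: [2.0, 0.2, 5.1]
finger_gap: 21.6
grip_force: 61.0
```

Run:
```python
from h import *
from workcell import telemetry,imaging
s=telemetry.get_state(); print(s["t"],s["eef_pos"],s["wrist_force"],s["ft_torque"],s["finger_gap"])
c=imaging.camera("side")
cv2.imwrite("pics/seat.png",cv2.resize(c["pixels"][130:220,170:290,::-1],(800,600)))
```

```text
19.65 [536.37363928  14.05401904 140.26360639] [1.99788416 0.16221072 5.12295409] [-0.00957521 -0.38580268  0.20025314] 21.642053840248316
```

View pics/seat.png

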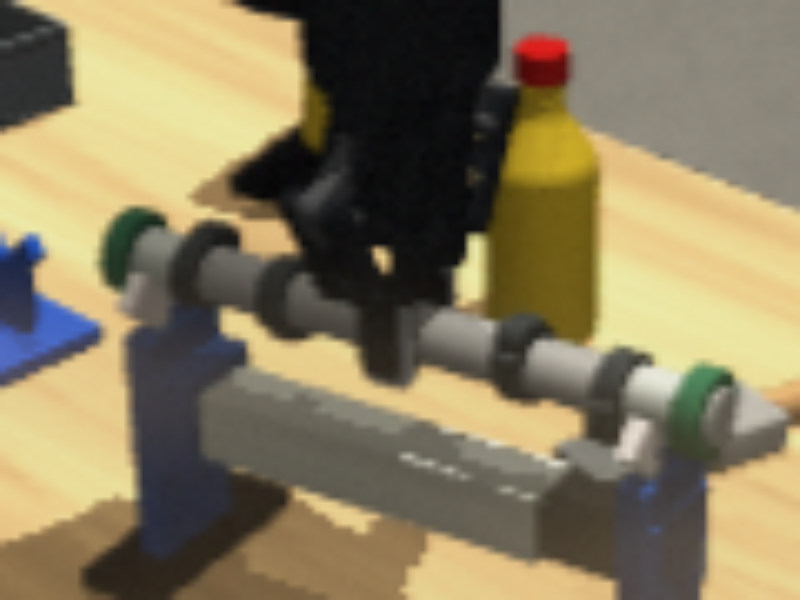

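Both bare sections lie in the V-rests: the prongs at (150,290) and (640,440) sit between collar and lobe at each end. I open the gripper gradually and retreat straight up.

Call:
drive_tool --pt "0 0 0" --pt "0 0 0" --pt "0 0 0" --pt "0 0 0" --pt "0 0 0" --pt "0 0 0" --pt "0 0 0" --pt "0 0 -1" --pt "0 0 -2" --pt "0 0 -3" --pt "0 0 -3" --pt "0 0 -3" --turn '[0,0,0,0,0,0,0,0,0,0,0,0]' --hand '[0.65,0.55,0.45,0.3,0.1,0,0,0,0,0,0,0]'

```text
t: 20.9
eef_pos: [535.8, 13.9, 261.9]
ee_rot: [0.621, 0.784, 0.0, 0.0]
wrist_force: [-0.3, -0.0, 0.1]
finger_gap: 85.5
grip_force: 0.0
```

Call:
drive_tool --pt "3 0 0" --pt "4 0 0" --pt "4 0 0" --pt "4 0 0" --pt "4 0 0" --pt "4 0 0" --pt "3 0 0" --pt "0 0 0" --pt "0 0 0" --turn '[0,0,0,0,0,0,0,0,0]' --hand '[0,0,0,0,0,0,0,0,0]'

```text
t: 21.8
eef_pos: [476.2, 267.3, 260.5]
ee_rot: [0.62, 0.784, 0.0, 0.0]
wrist_force: [0.6, -0.6, 0.6]
finger_gap: 85.4
grip_force: 0.0
```

Run:
```python
from h import *
from workcell import telemetry,imaging
s=telemetry.get_state(); print(s["t"],s["eef_pos"],s["wrist_force"],s["joint_vel"].round(3))
t=imaging.camera("top");c=imaging.camera("side")
for b in blobs(t,(40,60,30),(88,255,255)): print(b[0],b[1], ray(t,*b[0],140))
cv2.imwrite("pics/end.png",np.hstack([cv2.resize(t["pixels"][170:260,180:300,::-1],(400,300)),cv2.resize(c["pixels"][130:220,170:290,::-1],(400,300))]))
```

```text
21.8 [476.21997503 267.29860602 260.46862962] [ 0.58062692 -0.61389878  0.60527016] [ 0.028 -0.006  0.016  0.01   0.001 -0.003  0.006]
[304.21052632 152.71929825] 114 [ 704.29141685 -145.3831187   140.        ]
[294.48979592 202.06122449] 49 [ 566.5910928  -112.63528045  140.        ]
[200.68 227.42] 50 [504.37085951 144.62025393 140.        ]
```

View pics/end.png

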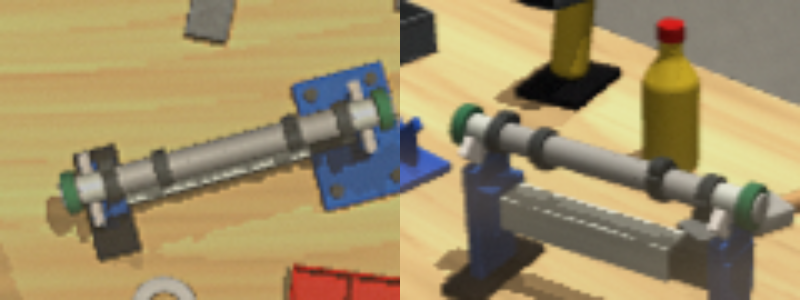

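The final view shows the camshaft level in both V-rests. The prongs, at (95,195) and (360,120), sit between lobe and collar at each end, and the gripper is clear.

```bash
python3 -c "
from workcell import r; print(r.finish_job())"
```

```text
the job is handed in; nothing more can be done
None
```

The moving rest is locked in the next hole (about 30 mm out), and the long camshaft lies level in both V-rests with the gripper clear. I saw the button out again before fetching the camshaft. With the camshaft in place it hides the button from the cameras, so I couldn't recheck it before handing in.

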